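# Hang the dipping basket in the rinse tank

### The job

Pick up the steel dipping basket by its grip and hang it inside the tank by its own hook: first rest the hook lightly on the plain edge of the rail on the tank's far wall, beside the notch, then slide it along until it drops into the notch. Let go with the basket hanging level and holding the switch in the notch pressed down. Never force the basket against the tank or rail, and leave the chuck key, cup and jar alone.

Things in the scene. Friction and masses are not known exactly. Their poses are not given: they have to be found in the camera images.
- basket_grip (a point): Centre of the black grip block (20 x, 40 y, 44 z mm) on the loose, empty steel basket (0.25-0.45 kg, mass centre nearly below the grip); basket axes, z up. Grasp from above across the 20 mm. It is 106 mm above the basket's underside; below the block, 22 mm under this point, is the strip's top. Basket box 90 (x) x 100 (y) x 45 (z) mm, its middle 15 mm to -x of this point.
- hook (a point): Middle of the ceiling of the basket's hook, which sits on the rail; basket axes; 39 mm to +x of and 26 mm below basket_grip. The hook is a steel strip 30 mm wide (y) that rises from the basket's +x side, bends over and turns down. Throat 10 mm wide in x (5 mm either way of this point), open downwards; lip beyond it 4 mm thick, ending 22 mm below this point.
- rail_mid (a point): Middle of the tank's far (+x) wall, on the plain top edge of the 5 mm thick aluminium rail, 108 mm above the table; tank axes: y along the rail, x away from the robot, z up. Rail free for 85 mm either way; beyond are 7 mm thick end brackets, 2 mm lower. Its one notch is NOT measured: its middle lies up to 30 mm either way along y from here; find it by feel or sight.
- tank: Fixed open steel tank, 180 (x) x 300 (y) mm outside, walls 5 mm, the other walls 100 mm high, floor 5 mm. Origin under its centre on the table; rail_mid is 87.5 mm to its +x. The basket hangs inside, its hook to +x. Rail notch: 8 mm deep, 37 mm wide at its floor, with 4 mm 45-degree lead-ins at the mouth. The home basket's underside is 20 mm above the table.
- switch (a joint): Presence switch: black plunger 14 mm wide standing 4 mm up from the middle of the notch floor. 0 m when up, 0.004 m when down; soft spring (about 1 N), pressed by the basket's weight when the hook sits home in the notch.
- chuck_key: Bystander: dark steel T-handle chuck key lying on the table, bar 130 mm along its x, shank 78 mm to its y. Origin under the middle of the bar, on the table.
- cup: Bystander: plain steel cup, 68 mm across, 55 mm high, open at the top. Origin at the centre of its underside.
- jar: Bystander: white jar with a grey cap, 56 mm across, 80 mm high. Origin at the centre of its underside.
Not all that is in view belongs to the job. Leave any blue look-alike of the part that bears basket_grip alone.

How it is judged:
By the outcome, as a careful person would: the job done as asked, in the order asked, and still so for the second after the job is handed in, with the robot touching nothing.
It also fails if it takes over 61 s, if anything falls off the work surface, if the arm or the gripper's body presses on something with over 40 N, if the wrist force passes 120 N, or if a joint passes its speed limit or range.

### The arm

A 6-joint arm with a two-finger parallel gripper is mounted at the origin on the work surface. World frame = base frame: x ahead of the robot, y to its left, z up, the work surface at z = 0. Lengths are in m, angles in rad, forces in N, time in s.
With the tool pointing down it reaches from about 0.35 to 0.975 m from the base axis. Payload 4.9 kg.
Tool frame: the origin (TCP) lies at the very end of the fingers, on their centre line; the grasp point (between the pads) lies 19 mm behind it; z points along the fingers, x is the direction in which the jaws open and shut, and the axes are right-handed (so a half turn about z gives the same grasp; the last joint's range is limited). The gripper opens to 85 mm and grips with 20 to 120 N. Pads are 22 mm wide; open, the fingers measure 114 mm over their backs; the gripper's body (76 mm by 85 mm) begins 54 mm behind the grasp point. The pads swing forward as they close: fully open they stand 13 mm farther back than shut.
Start: joints at [1.086, 0.053, 1.613, -0, 1.476, -0.119], TCP at [0.224, 0.584, 0.231] pointing down, gripper open.
Joint ranges: [-3.01, 3.01], [-1.01, 2.22], [0.06, 2.58], [-1.02, 4.17], [0.09, 2.62], [-3.14, 3.14]. Speed limits (rad/s): [2.57, 2.57, 3.14, 3.14, 3.14, 3.14].

### API

Orientations are given as a rotation vector (axis times angle).
In Python, from station import monitor, imaging, ticket gives the robot as it stands.
- The arm moves only by the tool step_arm, never from a script. Its argument "targets" is one flat list of numbers, 4 for each row, row after row: the shift along the tool's x, y, z in m, then the turn about the tool's z in rad. In form: [tx, ty, tz, roll, tx, ty, tz, roll, ...]. A call has 1 to 12 rows; each row is the pose to reach, as a shift and turn from the pose measured when the call began, along the tool's axes at that moment; what a row does not reach only later rows make up. A row lasts 1/12 s, in which the tool goes at most 41.7 mm and 7.16 degrees, less where a joint would pass 70% of its speed; a pose out of reach is approached as far as the arm can. A call with a gripper value outside its range is refused whole. "grip" is the finger opening in m, from 0 to 0.0854, set as the call begins (left out, the last holds). The fingers move at their own pace and stop on an object; "force" is the grip in N (left out, the last holds). Time passes only in rows, so rows that repeat a pose let the fingers close. It gives the time, the measured TCP pose, the force and the opening at its end, in the units of the state.
- monitor.get_obs(): the state, without advancing time (a new reading comes with each control period).
- imaging.get_image(name): name is "side" or "top" or "wrist"; returns a dict with "color" (384x512x3 uint8, red, green, blue), "depth" (384x512 float32, m along the optical axis (not along the pixel's ray), 0 where there is no reading), "fov_y" (degrees; the focal length in pixels is half the picture's height over the tangent of half this angle, whatever the lens; pixels are square), "cx", "cy" (the principal point, pixels), "R" (3x3) and "t" (3): a world point X has camera coordinates R X + t. Camera axes: x right, y down, z forward; pixel columns grow to the right and rows downward; lengths in m; the calibration is good to about 2 mm. The wrist camera is an equidistant fisheye: a pixel r from the principal point sees the ray r / f radians off the axis. A picture is of the moment at which its call begins.
- ticket.finish_job(): hands the job in, once; it reports no verdict.
Trained networks look in a picture, given as the dict that the camera call returned (one of the last four; its "shot" number tells which), for a name from the list of things; names that differ only in an ending like _2 or _b are one class to them, and where a whole thing is asked for, a point or a joint stands for the part that bears it (a point fixed in the world has none). Each returns a list of dicts, best first, with "score" (0 to 1); they miss things now and then, are a little off and sometimes report something else, mostly with a low value. They report only what shows in the picture. A call takes as long as a camera call. They do not tell look-alikes from the thing itself.
- imaging.search_frame(name, picture): "uv" ([column, row] in pixels, amid what is visible of it).
- imaging.mark_of(name, picture): "uv" ([column, row] in pixels: a listed point, or the origin of a listed thing).
The state is a dict: "t": time; "q": joint angles; "dq": joint speeds; "effort": joint torques, N m; "tool_pos": TCP position; "tool_rot": TCP orientation; "contact_force": force on the tool from outside, world axes, zero at the start; "wrist_torque": the same for the moment, N m; "opening": finger opening in m.
Only numpy, scipy, OpenCV 4.12 (cv2) and the standard library are available. Lean on these libraries where they do the work, as an engineer would, in place of code of your own. Each camera call takes 0.05 s, during which the arm holds its last target.

## Working session

There is one attempt and no reset: what is moved stays moved. The work goes in short steps, Python scripts to look and compute and a tool call to move; the robot and the scene stay as the last step left them, time stands still between calls to the robot, and variables do not carry over. Pictures are saved under pics/ and viewed, and the job is handed in when it is done.

Besides the shell and the picture viewer there is one more tool, called after "Request:" in YAML: its name, and indented under it one key for each argument. step_arm: Moves the arm, as the interface text tells. Its arguments: {"type":"object","properties":{"targets":{"type":"array","items":{"type":"number"}},"grip":{"type":"number"},"force":{"type":"number"}},"required":["targets"]}

```bash
ls; mkdir -p pics; cat > h.py <<'E'
import numpy as np, cv2
from station import monitor, imaging, ticket
def f_of(p): return p["color"].shape[0]/2/np.tan(np.radians(p["fov_y"])/2)
def ray(p,uv,fish=False):
    f=f_of(p); x=(uv[0]-p["cx"]);y=(uv[1]-p["cy"])
    if fish:
        r=np.hypot(x,y); th=r/f; s=np.sin(th)/max(r,1e-9)
        return np.array([x*s,y*s,np.cos(th)])
    return np.array([x/f,y/f,1.0])
def cam(p): R=np.array(p["R"]);return R,-R.T@np.array(p["t"])
def at_z(p,uv,z,fish=False):
    R,c=cam(p); d=R.T@ray(p,uv,fish); return c+d*(z-c[2])/d[2]
def at_depth(p,uv,fish=False):
    R,c=cam(p); d=ray(p,uv,fish); D=p["depth"][int(round(uv[1])),int(round(uv[0]))]; return c+R.T@(d/d[2]*D)
def proj(p,X,fish=False):
    R=np.array(p["R"]);c=R@np.array(X)+np.array(p["t"]);f=f_of(p)
    if fish:
        r=np.hypot(c[0],c[1]);th=np.arctan2(r,c[2]);return np.array([p["cx"]+f*th*c[0]/r,p["cy"]+f*th*c[1]/r])
    return np.array([p["cx"]+f*c[0]/c[2],p["cy"]+f*c[1]/c[2]])
def save(p,n): cv2.imwrite("pics/"+n,cv2.cvtColor(p["color"],cv2.COLOR_RGB2BGR))
E
cat > s1.py <<'E'
from h import *
print(monitor.get_obs())
for n in ["top","side","wrist"]:
    p=imaging.get_image(n); save(p,n+"1.png"); print(n,p["fov_y"],p["cx"],p["cy"],cam(p)[1].round(3),np.array(p["R"]).round(3).tolist())
    np.savez(n+"1.npz",**{k:v for k,v in p.items()})
    for o in ["basket_grip","hook","rail_mid","tank","switch","chuck_key","cup","jar"]:
        for r in imaging.mark_of(o,p):
            uv=r["uv"];print(o,np.round(uv,1),round(r["score"],2), at_depth(p,uv,n=="wrist").round(3) if 0<=uv[0]<511 and 0<=uv[1]<383 else "")
E
python3 s1.py
```

```text
pics
{'t': 0.0, 'q': array([ 1.08598284e+00,  5.33194361e-02,  1.61428032e+00,  1.48175342e-05,
        1.47600271e+00, -1.19011187e-01]), 'dq': array([ 0.00083004,  0.00016591,  0.00137146, -0.00076463, -0.00130101,
        0.00051637]), 'effort': array([ 1.75445424e-03, -3.93672252e+01, -3.70184433e+01,  4.51239123e-05,
        6.72900627e-03, -1.77163867e-05]), 'tool_pos': array([0.22327425, 0.58309741, 0.23009439]), 'tool_rot': array([ 2.58767203,  1.77982093, -0.00280509]), 'contact_force': array([0.24288599, 0.14256178, 0.28650438]), 'wrist_torque': array([-0.03186146,  0.00562058, -0.01481318]), 'opening': 0.08543042150918069}
top 52.37081531283336 260.18546167362075 196.7645265052091 [0.369 0.13  0.985] [[-0.014, -1.0, 0.001], [-0.99, 0.014, -0.142], [0.142, -0.003, -0.99]]
basket_grip [227.3 288.4] 0.76 [0.294 0.2   0.128]
basket_grip [221.8 212.8] 0.73 [0.458 0.212 0.126]
hook [243.2 277.8] 0.55 [0.313 0.168 0.081]
rail_mid [361.5 148.6] 0.86 [ 0.607 -0.112  0.098]
tank [358.  189.3] 0.82 [ 0.525 -0.123  0.003]Traceback (most recent call last):
  File "s1.py", line 7, in <module>
    for r in imaging.mark_of(o,p):
             ~~~~~~~~~~~~~~~^^^^^
ValueError: it knows: basket_grip, chuck_key, cup, hook, jar, rail_mid, tank
```

```bash
sed -i 's/"switch",//' s1.py; python3 s1.py | tail -n +2
```

```text
1.47603795e+00, -1.19007444e-01]), 'dq': array([-0.00049902, -0.00122102, -0.00545277, -0.00171609,  0.00188583,
        0.00055264]), 'effort': array([-1.16762502e-05, -3.93295240e+01, -3.69893861e+01, -1.08868207e-04,
        4.53271714e-03, -1.71006207e-05]), 'tool_pos': array([0.22340086, 0.58337433, 0.23073352]), 'tool_rot': array([ 2.58805656e+00,  1.78011906e+00, -1.39279232e-03]), 'contact_force': array([-0.29927195, -0.1747003 , -0.01000116]), 'wrist_torque': array([ 5.29238574e-02, -1.74087376e-02,  6.44458370e-07]), 'opening': 0.08517927782426796}
top 52.37081531283336 260.18546167362075 196.7645265052091 [0.369 0.13  0.985] [[-0.014, -1.0, 0.001], [-0.99, 0.014, -0.142], [0.142, -0.003, -0.99]]
basket_grip [222.3 210.2] 0.86 [0.463 0.211 0.127]
basket_grip [226.3 285.9] 0.8 [0.299 0.203 0.125]
hook [223.9 200.8] 0.94 [0.49  0.211 0.084]
hook [240.6 277.9] 0.71 [0.313 0.174 0.085]
rail_mid [361.  146.5] 0.79 [ 0.638 -0.137  0.001]
tank [357.9 190. ] 0.75 [ 0.524 -0.123  0.003]
chuck_key [190.3 144.3] 0.74 [0.646 0.303 0.017]
chuck_key [356.9 190.7] 0.47 [ 0.522 -0.12   0.0
[... 217 characters left out ...]
.796], [0.581, 0.545, -0.605]]
basket_grip [226.4 178.7] 0.94 [0.447 0.205 0.108]
basket_grip [179.5 211.7] 0.87 [0.281 0.189 0.113]
hook [238.6 178.4] 0.9 [0.493 0.209 0.082]
hook [195.1 222.2] 0.83 [0.303 0.165 0.08 ]
rail_mid [367.  197.5] 0.69 [ 0.743 -0.037 -0.002]
tank [345.2 256.5] 0.59 [ 0.437 -0.162  0.086]
chuck_key [252.7 168.3] 0.56 [0.63  0.288 0.007]
cup [306.9 176. ] 0.62 [0.674 0.121 0.034]
jar [183.6 170. ] 0.84 [0.477 0.422 0.019]
wrist 65.70646984690485 251.52583056608668 193.73739524038035 [0.149 0.611 0.374] [[0.358, 0.934, 0.001], [0.888, -0.341, 0.308], [0.288, -0.109, -0.951]]
basket_grip [ 33.6 315.6] 0.7 [0.289 0.213 0.115]
hook [ 36.4 314.6] 0.6 [0.291 0.214 0.11 ]
```

View pics/top1.png

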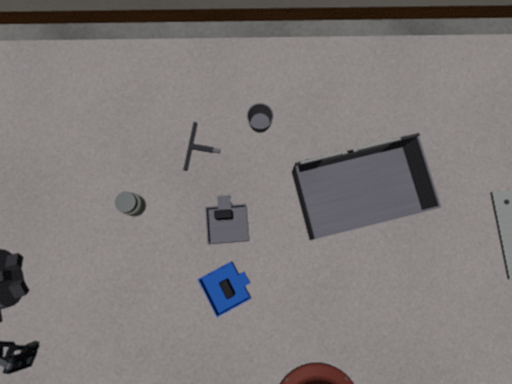

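View pics/side1.png

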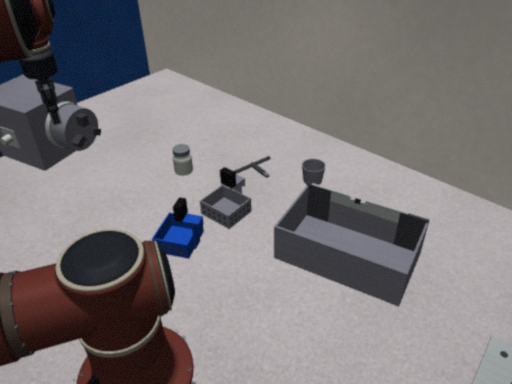

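View pics/wrist1.png

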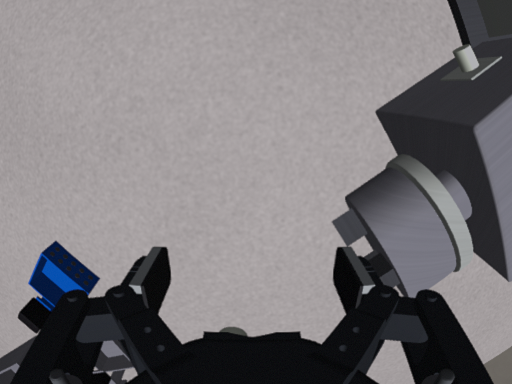

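Two candidates: the grey basket (grip at top px 223,214) and the blue one (227,288). Steel grey is the one meant, and blue is the look-alike to leave alone. I'll confirm with enlarged crops.

```bash
python3 - <<'E'
import cv2,numpy as np
a=cv2.imread("pics/top1.png");b=cv2.imread("pics/side1.png")
c=lambda i,x,y,w,h,s:cv2.convertScaleAbs(cv2.resize(i[y:y+h,x:x+w],None,fx=s,fy=s,interpolation=cv2.INTER_CUBIC),alpha=1.8)
x=np.vstack([np.hstack([c(a,195,180,64,50,6),c(b,195,155,64,50,6)]),np.hstack([c(a,290,130,128,50,3),c(b,300,175,128,50,3)])])
print(x.shape);cv2.imwrite("pics/crop1.png",x)
E
```

```text
(450, 768, 3)
```

View pics/crop1.png

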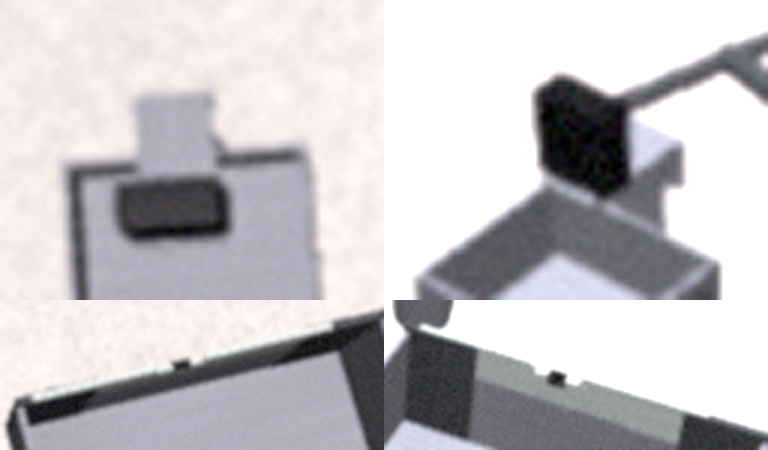

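```bash
cat > s2.py <<'E'
from h import *
def cloud(n):
    p=dict(np.load(n+"1.npz",allow_pickle=True)); p["fov_y"]=float(p["fov_y"]);
    D=p["depth"];v,u=np.mgrid[:384,:512];f=f_of(p)
    c=np.stack([(u-p["cx"])/f*D,(v-p["cy"])/f*D,D],-1); R,o=cam(p)
    return p,c@R+o,u,v
for n in ["top","side"]:
    p,X,u,v=cloud(n); ok=p["depth"]>0
    m=ok&(X[...,2]>.094)&(X[...,2]<.12)&(X[...,0]>.35)&(X[...,0]<.75)&(X[...,1]<.06)&(X[...,1]>-.4)
    P=X[m][:,:2].astype(np.float32); print(n,m.sum(),cv2.minAreaRect(P),X[m][:,2].max())
    m=ok&(X[...,2]>.1)&(X[...,2]<.14)&(X[...,0]>.4)&(X[...,0]<.6)&(X[...,1]<.3)&(X[...,1]>.13)
    P=X[m]; r=cv2.minAreaRect(P[:,:2].astype(np.float32)); print("grip",m.sum(),r,P[:,2].max(),np.median(P,0))
    m=ok&(X[...,2]>.025)&(X[...,2]<.14)&(X[...,0]>.38)&(X[...,0]<.6)&(X[...,1]<.3)&(X[...,1]>.13)
    P=X[m]; r=cv2.minAreaRect(P[:,:2].astype(np.float32)); print("basket",m.sum(),r)
    if n=="top":
        for uv in [(294,165),(416,137),(438,207),(312,237)]: print(at_z(p,uv,.1).round(4))
        nt=at_z(p,(350.3,151),.104)
    else:
        for uv in [(310,187),(427,232)]: print(at_z(p,uv,.1).round(4))
        nt=at_z(p,(357,201),.104)
    print("notch",nt)
E
python3 s2.py
```

```text
top 1102 ((0.5218759179115295, -0.12158966064453125), (0.18131345510482788, 0.30198800563812256), 13.070305824279785) 0.11048570586812723
grip 180 ((0.4560452699661255, 0.20926135778427124), (0.019888630136847496, 0.03986496850848198), 4.604068279266357) 0.1303914752276868 [0.4548154  0.20931179 0.12621657]
basket 646 ((0.45025134086608887, 0.20894953608512878), (0.10833480209112167, 0.1004924401640892), 3.8098795413970947)
[0.5692 0.0472 0.1   ]
[ 0.6322 -0.2405  0.1   ]
[ 0.4665 -0.2791  0.1   ]
[0.4025 0.011  0.1   ]
notch [ 0.59960751 -0.0839689   0.104     ]
side 1368 ((0.5182111859321594, -0.12014107406139374), (0.1869288831949234, 0.3009985089302063), 13.003228187561035) 0.10968348988289012
grip 194 ((0.4539298117160797, 0.20884129405021667), (0.02439262717962265, 0.042825259268283844), 4.099064350128174) 0.12948770980229296 [0.44741664 0.20414714 0.12006017]
basket 1026 ((0.448686420917511, 0.20890061557292938), (0.11360093206167221, 0.10357629507780075), 3.9495224952697754)
[0.5671 0.0319 0.1   ]
[ 0.6054 -0.2602  0.1   ]
notch [ 0.59216779 -0.08827135  0.104     ]
```

```bash
cat >> h.py <<'E'
from scipy.spatial.transform import Rotation as Ro
def plan(xyz,yaw=None,obs=None):
    o=obs or monitor.get_obs(); R=Ro.from_rotvec(o["tool_rot"]).as_matrix()
    cy=np.degrees(np.arctan2(R[1,0],R[0,0])); s=R.T@(np.array(xyz)-o["tool_pos"])
    roll=0 if yaw is None else -np.radians((yaw-cy+180)%360-180)
    print("t",round(o["t"],2),"pos",o["tool_pos"].round(4),"yaw",round(cy,2),"tilt",np.degrees(np.arccos(-R[2,2])).round(2),"F",o["contact_force"].round(2),"T",o["wrist_torque"].round(2),"open",round(o["opening"],4),"-> shift",s.round(4),"roll",round(roll,4))
E
python3 -c "
from h import *
plan([.4555,.209,.20],4.1)"
```

```text
t 1.45 pos [0.2236 0.5836 0.2313] yaw 69.04 tilt 0.0 F [-0.35 -0.32 -0.18] T [ 0.06 -0.    0.02] open 0.0854 -> shift [-0.2669  0.3506  0.0313] roll 1.1335
```

Request:
step_arm:
  targets: [-0.022,0.03,0.003,0.05,-0.045,0.06,0.005,0.15,-0.067,0.09,0.008,0.26,-0.09,0.12,0.01,0.38,-0.112,0.15,0.013,0.5,-0.135,0.18,0.016,0.62,-0.158,0.21,0.018,0.74,-0.18,0.24,0.02,0.86,-0.205,0.27,0.023,0.97,-0.228,0.3,0.026,1.07,-0.25,0.328,0.03,1.13,-0.267,0.35,0.031,1.133]
  grip: 0.06

```text
t: 2.45
tool_pos: [0.4556, 0.2067, 0.1999]
tool_rot: [3.139, 0.107, -0.0]
contact_force: [0.5, 0.7, -0.1]
opening: 0.0598
```

```bash
python3 -c "
from h import *
plan([.4555,.209,.20],4.1)
p=imaging.get_image('wrist'); save(p,'wrist2.png')
for r in imaging.mark_of('basket_grip',p): print(r, at_z(p,r['uv'],.106,True))
plan([.4555,.209,.20],4.1)
"
```

```text
t 2.45 pos [0.4556 0.2067 0.1999] yaw 3.92 tilt 0.03 F [ 0.54  0.68 -0.08] T [0.06 0.03 0.02] open 0.0598 -> shift [ 0.     -0.0023 -0.0001] roll -0.0031
{'uv': [79.7, 189.0], 'score': 0.98} [0.29392455 0.202284   0.106     ]
{'uv': [251.2, 191.8], 'score': 0.63} [0.45461191 0.21015975 0.106     ]
t 2.55 pos [0.4564 0.2061 0.2001] yaw 3.82 tilt 0.06 F [ 0.14 -0.76 -0.94] T [-0.    0.04  0.01] open 0.0601 -> shift [-0.0007 -0.003   0.0001] roll -0.0049
```

View pics/wrist2.png

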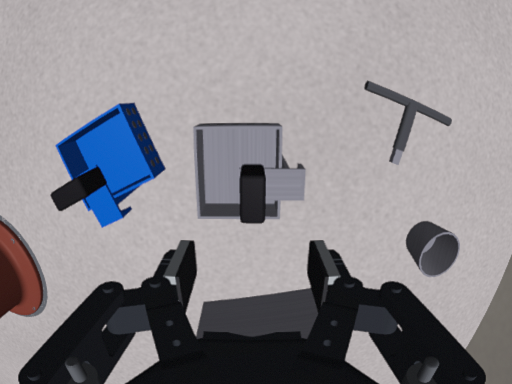

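The grey basket's block is at (252,193), centred between the fingers, with the hook tongue to the right (+x). The blue look-alike is well off to the left. Descending.

Request:
step_arm:
  targets: [0,-0.003,0.02,0,-0.0005,-0.003,0.045,0,-0.0005,-0.003,0.07,0,-0.0005,-0.003,0.09,0,-0.0005,-0.003,0.103,0,-0.0005,-0.003,0.109,0,-0.0005,-0.003,0.109,0]

```text
t: 3.13
tool_pos: [0.4543, 0.2093, 0.0896]
tool_rot: [3.138, 0.106, -0.005]
contact_force: [0.3, 1.1, 0.4]
opening: 0.0598
```

Request:
step_arm:
  targets: [0,0,0,0,0,0,0,0,0,0,0,0,0,0,0,0,0,0,0,0,0,0,0,0,0,0,0,0,0,0,0,0]
  grip: 0.01
  force: 45

```text
t: 3.8
tool_pos: [0.4555, 0.2097, 0.0909]
tool_rot: [3.139, 0.106, -0.0]
contact_force: [2.5, 2.1, 4.0]
opening: 0.0197
```

```bash
python3 -c "
from h import *
plan([.4555,.209,.20],4.1)
p=imaging.get_image('wrist'); save(p,'wrist3.png')
"
```

```text
t 3.8 pos [0.4555 0.2097 0.0909] yaw 3.86 tilt 0.03 F [2.45 2.1  3.96] T [ 0.2  -0.28  0.05] open 0.0197 -> shift [-0.      0.0007 -0.1091] roll -0.0041
```

View pics/wrist3.png

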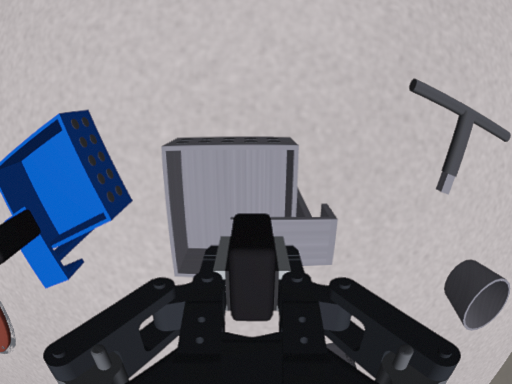

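Request:
step_arm:
  targets: [0,0,-0.006,0,0,0,-0.02,0,0,0,-0.04,0,0,0,-0.065,0,0,0,-0.09,0,0,0,-0.115,0,0,0,-0.13,0,0,0,-0.14,0,0,0,-0.14,0,0,0,-0.14,0]

```text
t: 4.68
tool_pos: [0.4546, 0.2094, 0.2294]
tool_rot: [3.138, 0.106, -0.004]
contact_force: [-0.3, -0.3, -4.8]
opening: 0.0194
```

```bash
python3 -c "
from h import *
import time
for n in ['top','side','wrist']:
    p=imaging.get_image(n); save(p,n+'4.png'); np.savez(n+'4.npz',**p)
plan([.5,.0,.23],13)
"
sed 's/1.npz/4.npz/' s2.py > s3.py; python3 - <<'E'
import re
E
cat > s4.py <<'E'
from h import *
exec(open("s2.py").read().split("for n in")[0].replace("1.npz","4.npz"))
for n in ["top","side"]:
    p,X,u,v=cloud(n)
    m=(p["depth"]>0)&(X[...,2]>.13)&(X[...,2]<.222)&(X[...,0]>.38)&(X[...,0]<.6)&(X[...,1]<.3)&(X[...,1]>.13)
    P=X[m];print(n,m.sum(),cv2.minAreaRect(P[:,:2].astype(np.float32)),P[:,2].min(),P[:,2].max())
E
python3 s4.py
```

```text
t 4.83 pos [0.4543 0.2093 0.2283] yaw 3.86 tilt 0.27 F [ 0.36 -0.13 -3.67] T [-0.   -0.02 -0.  ] open 0.0195 -> shift [ 0.0315  0.212  -0.0015] roll -0.1595
top 741 ((0.4240097999572754, 0.21573090553283691), (0.07968742400407791, 0.09046443551778793), 16.572284698486328) 0.13570095378704083 0.18547437722674753
side 1853 ((0.4466511607170105, 0.20871217548847198), (0.11363180726766586, 0.10552714765071869), 3.2574429512023926) 0.13430051990445302 0.22197325352444186
```

View pics/side4.png

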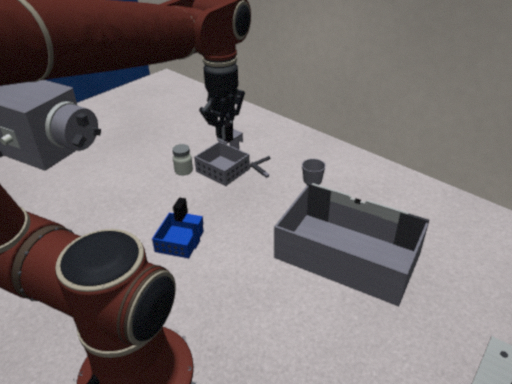

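View pics/wrist4.png

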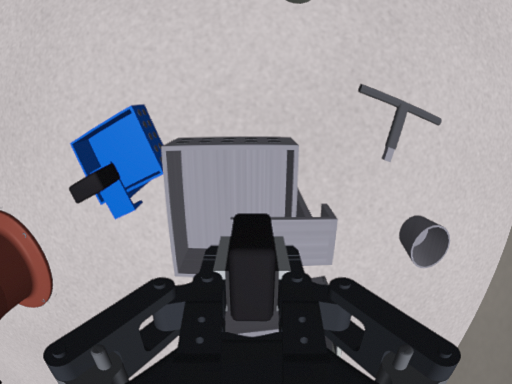

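```bash
python3 -c "
from h import *
plan([.5748,-.1369,.22],13.05)
"
```

```text
t 4.83 pos [0.4543 0.2093 0.2283] yaw 3.86 tilt 0.27 F [ 0.36 -0.13 -3.67] T [-0.   -0.02 -0.  ] open 0.0195 -> shift [0.097  0.3536 0.0085] roll -0.1603
```

Request:
step_arm:
  targets: [0.002,0.008,0,0,0.007,0.026,0,-0.01,0.015,0.055,0,-0.025,0.025,0.09,0,-0.04,0.035,0.128,0.001,-0.055,0.046,0.168,0.002,-0.07,0.057,0.208,0.003,-0.09,0.068,0.248,0.005,-0.11,0.078,0.285,0.006,-0.13,0.087,0.317,0.007,-0.15,0.094,0.34,0.008,-0.158,0.097,0.352,0.008,-0.16]

```text
t: 5.83
tool_pos: [0.5745, -0.1389, 0.2187]
tool_rot: [3.12, 0.352, -0.011]
contact_force: [-0.7, 0.6, -4.4]
opening: 0.0197
```

Request:
step_arm:
  targets: [0,0,0,0,0,0,0,0]

```text
t: 6.0
tool_pos: [0.5737, -0.1393, 0.2174]
tool_rot: [-3.122, -0.35, 0.015]
contact_force: [0.7, 0.7, -3.8]
opening: 0.0194
```

```bash
python3 -c "
from h import *
plan([.5748,-.1369,.175],13.05)
for n in ['top','side','wrist']:
    p=imaging.get_image(n); save(p,n+'5.png'); np.savez(n+'5.npz',**p)
plan([.5748,-.1369,.175],13.05)
for n in ['rail_mid','hook','tank','basket_grip']:
  for r in imaging.mark_of(n,p): print(n,r)
"
```

```text
t 6.0 pos [ 0.5737 -0.1393  0.2174] yaw 12.78 tilt 0.54 F [ 0.66  0.73 -3.84] T [0.11 0.08 0.02] open 0.0194 -> shift [ 0.002  -0.002   0.0424] roll -0.0048
t 6.15 pos [ 0.574  -0.1375  0.2184] yaw 12.94 tilt 0.44 F [ 0.06  0.89 -4.61] T [ 0.01 -0.04 -0.05] open 0.0195 -> shift [ 0.0013 -0.0004  0.0434] roll -0.0019
rail_mid {'uv': [295.8, 152.9], 'score': 0.58}
hook {'uv': [318.6, 239.7], 'score': 0.75}
tank {'uv': [211.9, 141.9], 'score': 0.89}
basket_grip {'uv': [249.0, 263.2], 'score': 0.87}
```

View pics/wrist5.png

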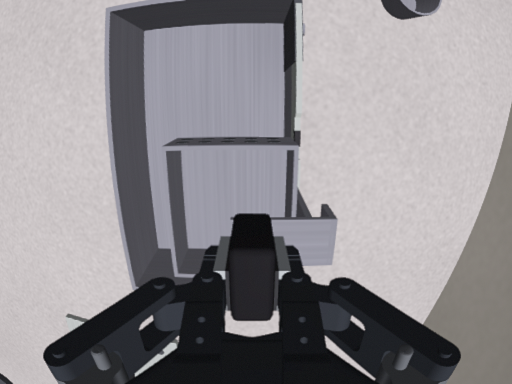

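View pics/top5.png

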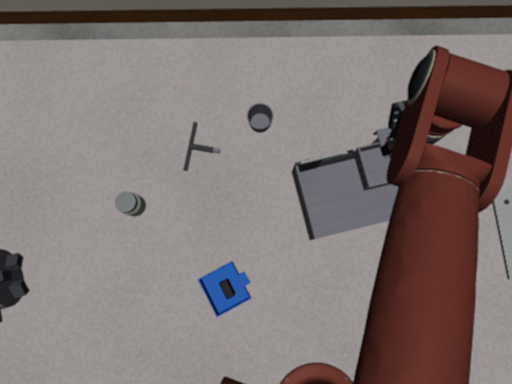

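View pics/side5.png

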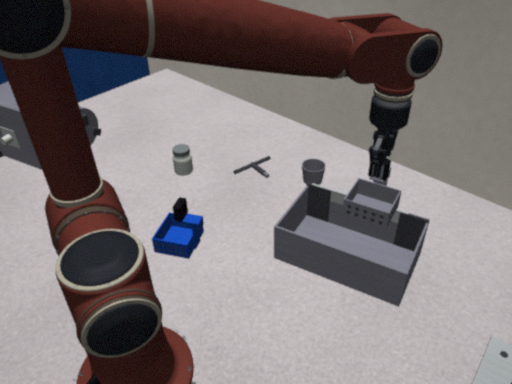

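```bash
cat > ov.py <<'E'
from h import *
import sys
def overlay(npz,out,tc=(.5215,-.1215),yaw=13.05,ny=.018,box=(250,0,110,130),s=5,fish=True):
    p=dict(np.load(npz,allow_pickle=True));p["fov_y"]=float(p["fov_y"])
    im=cv2.cvtColor(p["color"],cv2.COLOR_RGB2BGR); x,y,w,h=box
    im=cv2.convertScaleAbs(cv2.resize(im[y:y+h,x:x+w],None,fx=s,fy=s,interpolation=cv2.INTER_CUBIC),alpha=1.6)
    a=np.radians(yaw);R=np.array([[np.cos(a),-np.sin(a)],[np.sin(a),np.cos(a)]])
    W=lambda lx,ly,z:np.r_[np.array(tc)+R@[lx,ly],z]
    def line(pts,c):
        q=[(np.array(proj(p,W(*t),fish))-[x,y]+.5)*s-.5 for t in pts]
        cv2.polylines(im,[np.array(q).astype(int)],False,c,1)
    L=np.linspace(-.085,.085,30)
    for lx in (.085,.09): line([(lx,l,.108) for l in L],(0,0,255))
    for d in (-22.5,-18.5,18.5,22.5): line([(.085,ny+d/1e3,.108),(.09,ny+d/1e3,.108)],(0,255,0))
    for d in (-7,7): line([(.085,ny+d/1e3,.104),(.09,ny+d/1e3,.104)],(255,255,0))
    for lx in (-.09,): line([(lx,l,.1) for l in np.linspace(-.15,.15,40)],(255,0,255))
    for ly in (.15,): line([(l,ly,.1) for l in np.linspace(-.09,.09,40)],(255,0,255))
    cv2.imwrite("pics/"+out,im)
if __name__=="__main__":
    overlay("wrist5.npz","ov5.png")
    overlay("wrist5.npz","ov5b.png",box=(90,0,250,190),s=3)
E
python3 ov.py
```

```text
(no output)
```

View pics/ov5.png

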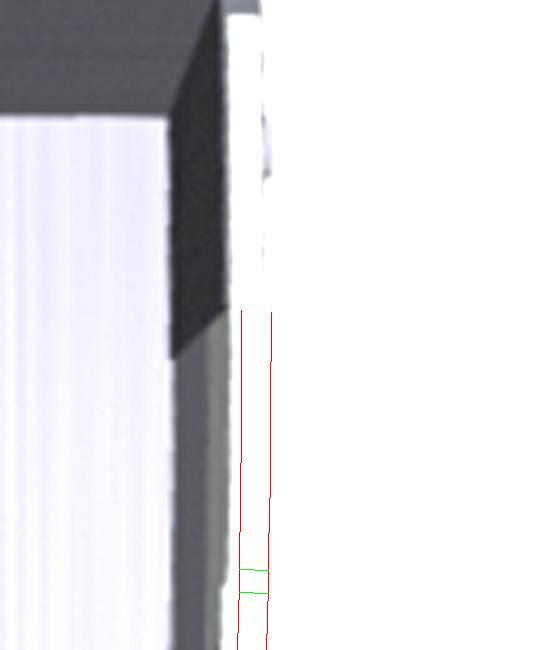

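View pics/ov5b.png

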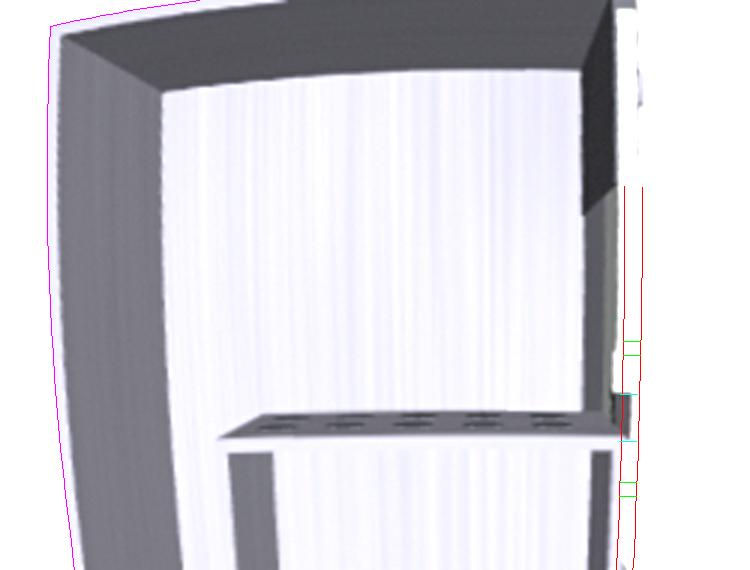

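```bash
cat > ov2.py <<'E'
from h import *
from ov import overlay
# basket overlay using tool pose of the camera: nominal tool frame yaw 13, position ~ commanded
def basket(npz,out,tcp,yaw,box=(150,120,210,170),s=3,a=1.2,gz=.015):
    p=dict(np.load(npz,allow_pickle=True));p["fov_y"]=float(p["fov_y"])
    im=cv2.cvtColor(p["color"],cv2.COLOR_RGB2BGR); x,y,w,h=box
    im=cv2.convertScaleAbs(cv2.resize(im[y:y+h,x:x+w],None,fx=s,fy=s,interpolation=cv2.INTER_CUBIC),alpha=a)
    R=Ro.from_euler("z",yaw,degrees=True).as_matrix(); g=np.array(tcp)+[0,0,gz]
    def line(pts,c):
        q=[(proj(p,g+R@(np.array(t)/1e3),True)-[x,y]+.5)*s-.5 for t in pts]
        cv2.polylines(im,[np.array(q).astype(int)],False,c,1)
    line([(-10,20,22),(10,20,22),(10,-20,22),(-10,-20,22),(-10,20,22)],(0,0,255))
    line([(-60,50,-61),(30,50,-61),(30,-50,-61),(-60,-50,-61),(-60,50,-61)],(0,255,0))
    line([(44,15,-48),(48,15,-48),(48,-15,-48),(48,-15,-22),(48,15,-22),(48,15,-48)],(255,0,255))
    line([(34,15,-26),(44,15,-26),(44,15,-48)],(255,0,255)); line([(34,15,-26),(34,15,-61)],(255,0,255))
    cv2.imwrite("pics/"+out,im)
if __name__=="__main__":
    basket("wrist5.npz","ov6.png",(.574,-.1385,.218),12.9)
    p=dict(np.load("wrist5.npz",allow_pickle=True)); print(cam(p)[1], p["R"][2])
E
python3 ov2.py; sed -i 's/alpha=1.6/alpha=1.0/' ov.py; python3 ov.py
```

```text
[ 0.55678597 -0.06144303  0.36078019] [ 0.06155041 -0.30016271 -0.95190015]
```

View pics/ov6.png

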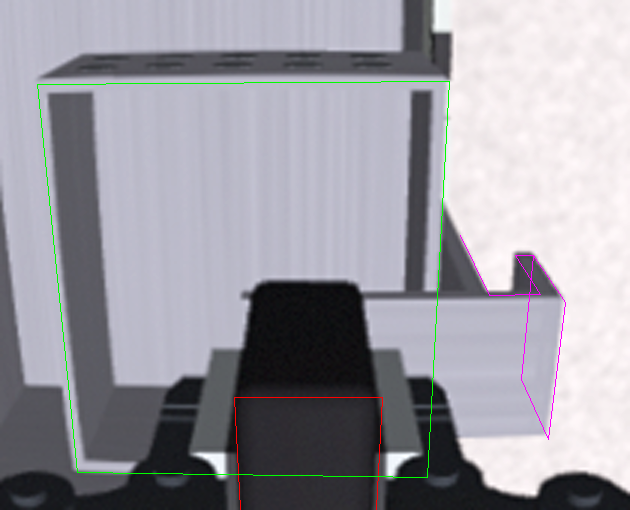

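View pics/ov5b.png

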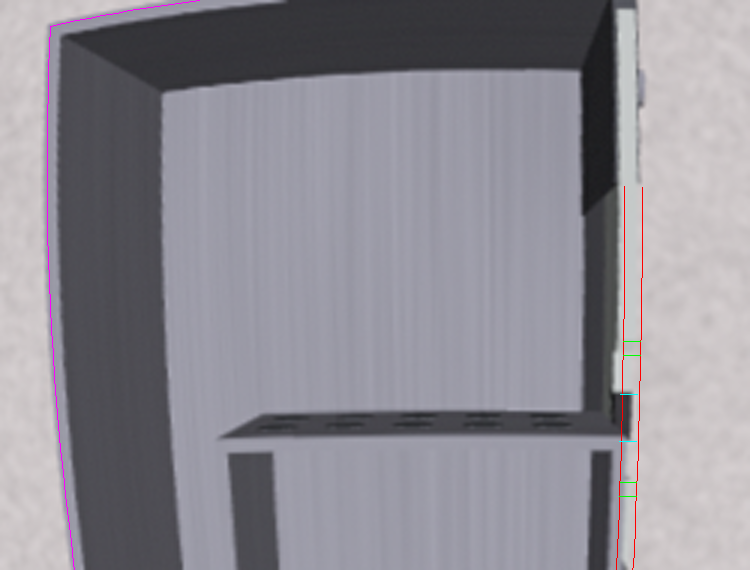

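```bash
python3 -c "
from h import *
plan([.5733,-.1372,.152],13.05)
"
```

```text
t 6.35 pos [ 0.5744 -0.1379  0.219 ] yaw 12.94 tilt 0.39 F [-0.89 -0.29 -3.7 ] T [-0.04 -0.   -0.01] open 0.0191 -> shift [-0.0005 -0.001   0.067 ] roll -0.0018
```

Request:
step_arm:
  targets: [-0.0005,-0.001,0.008,-0.002,-0.0005,-0.001,0.022,-0.002,-0.0005,-0.001,0.038,-0.002,-0.0005,-0.001,0.052,-0.002,-0.0005,-0.001,0.062,-0.002,-0.0005,-0.001,0.067,-0.002,-0.0005,-0.001,0.067,-0.002,-0.0005,-0.001,0.067,-0.002]

```text
t: 7.02
tool_pos: [0.5733, -0.1372, 0.1518]
tool_rot: [3.12, 0.357, -0.011]
contact_force: [-1.1, -0.1, -4.1]
opening: 0.0195
```

```bash
cat > s7.py <<'E'
from h import *
import sys
from ov import overlay
from ov2 import basket
k=sys.argv[1]
for n in ['side','wrist']:
    p=imaging.get_image(n); save(p,n+k+'.png'); np.savez(n+k+'.npz',**p)
    o=monitor.get_obs(); 
plan(o["tool_pos"],13.05,o)
R=Ro.from_rotvec(o["tool_rot"]).as_matrix(); yaw=np.degrees(np.arctan2(R[1,0],R[0,0]))
overlay("wrist%s.npz"%k,"ova%s.png"%k,box=(200,80,170,190),s=3)
basket("wrist%s.npz"%k,"ovb%s.png"%k,o["tool_pos"],yaw,box=(200,80,170,190),s=3,a=1)
im=np.hstack([cv2.imread("pics/ova%s.png"%k)[:,:400],cv2.imread("pics/ovb%s.png"%k)[:,120:]]);cv2.imwrite("pics/ov%s.png"%k,im[:, :800]);print(im.shape)
E
python3 s7.py 7
```

```text
t 7.12 pos [ 0.574  -0.1374  0.1532] yaw 13.06 tilt 0.31 F [ 0.38 -0.18 -3.88] T [-0.05 -0.06 -0.02] open 0.0194 -> shift [0. 0. 0.] roll 0.0001
(570, 790, 3)
```

View pics/ov7.png

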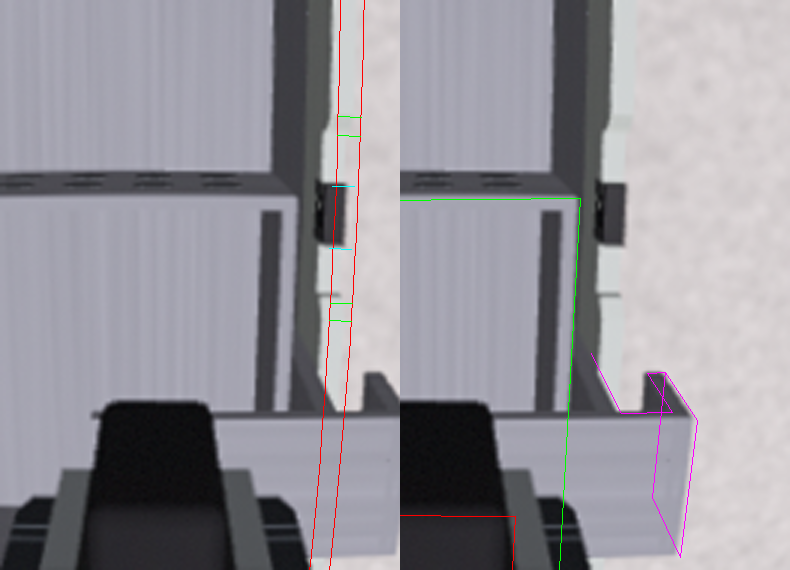

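```bash
python3 -c "
from h import *
from ov import overlay
T=np.array([.5195,-.122]);a=np.radians(13.05)
w=lambda x,y,z:np.r_[T+[x*np.cos(a)-y*np.sin(a),x*np.sin(a)+y*np.cos(a)],z]
print(w(.0485,-.027,0))
overlay('wrist7.npz','ov8.png',tc=T,ny=.0185,box=(200,80,170,190),s=3)
plan(w(.0485,-.027,.130),13.05)
"
```

```text
[ 0.57284404 -0.13735132  0.        ]
t 7.12 pos [ 0.574  -0.1374  0.1532] yaw 13.06 tilt 0.31 F [ 0.38 -0.18 -3.88] T [-0.05 -0.06 -0.02] open 0.0194 -> shift [-0.001  -0.0004  0.0232] roll 0.0001
```

View pics/ov8.png

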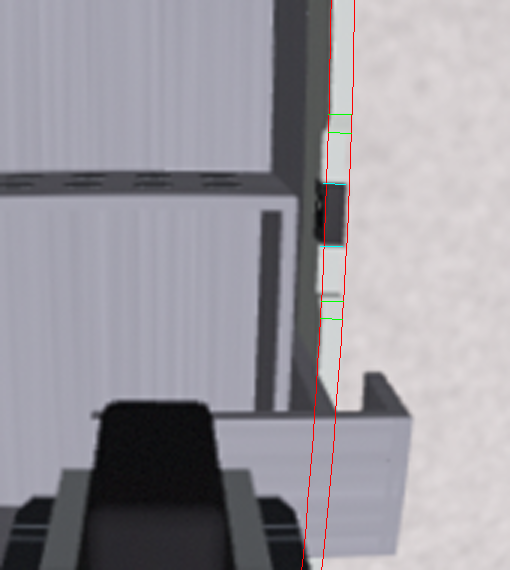

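Request:
step_arm:
  targets: [-0.0012,-0.0005,0.001,0,-0.0012,-0.0005,0.003,0,-0.0012,-0.0005,0.007,0,-0.0012,-0.0005,0.012,0,-0.0012,-0.0005,0.017,0,-0.0012,-0.0005,0.021,0,-0.0012,-0.0005,0.023,0,-0.0012,-0.0005,0.023,0,-0.0012,-0.0005,0.023,0]

```text
t: 7.87
tool_pos: [0.5725, -0.1373, 0.1298]
tool_rot: [3.119, 0.357, -0.008]
contact_force: [-0.6, 0.4, -4.8]
opening: 0.0192
```

```bash
sed -i 's/tc=(.5215,-.1215)/tc=(.5195,-.122)/; s/ny=.018,/ny=.0185,/' ov.py; python3 s7.py 9
```

```text
t 7.97 pos [ 0.5729 -0.1374  0.1305] yaw 13.06 tilt 0.29 F [ 0.4   0.17 -4.99] T [-0.   -0.04 -0.02] open 0.0192 -> shift [0. 0. 0.] roll 0.0001
(570, 790, 3)
```

View pics/ov9.png

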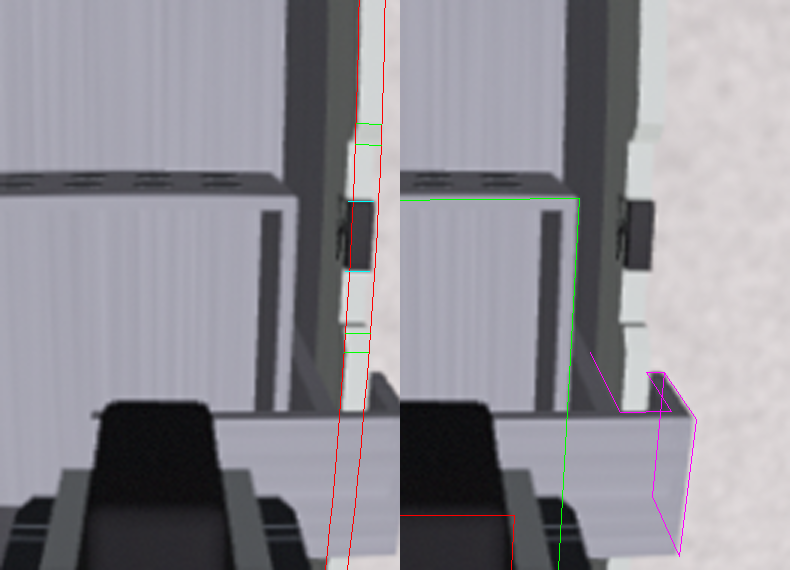

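Request:
step_arm:
  targets: [0,0,0.002,0,0,0,0.004,0,0,0,0.006,0,0,0,0.0075,0,0,0,0.008,0,0,0,0.008,0]

```text
t: 8.47
tool_pos: [0.5726, -0.1373, 0.1221]
tool_rot: [3.119, 0.357, -0.008]
contact_force: [-0.0, 0.7, -4.9]
opening: 0.0195
```

Request:
step_arm:
  targets: [0,0,0.0005,0,0,0,0.001,0,0,0,0.0015,0,0,0,0.0015,0]

```text
t: 8.8
tool_pos: [0.5725, -0.1373, 0.1205]
tool_rot: [3.119, 0.357, -0.008]
contact_force: [0.7, 0.8, -4.6]
opening: 0.0195
```

Request:
step_arm:
  targets: [0,0,0.0005,0,0,0,0.001,0,0,0,0.001,0,0,0,0.001,0]

```text
t: 9.13
tool_pos: [0.5725, -0.1373, 0.1194]
tool_rot: [3.119, 0.357, -0.008]
contact_force: [0.0, 0.0, -4.8]
opening: 0.0196
```

Request:
step_arm:
  targets: [0,0,0.0004,0,0,0,0.0008,0,0,0,0.0008,0,0,0,0.0008,0]

```text
t: 9.47
tool_pos: [0.5726, -0.1374, 0.1189]
tool_rot: [3.119, 0.357, -0.008]
contact_force: [-1.8, -0.5, -2.1]
opening: 0.0196
```

Request:
step_arm:
  targets: [0,0,0.0002,0,0,0,0.0002,0]

```text
t: 9.63
tool_pos: [0.5726, -0.1374, 0.1189]
tool_rot: [3.119, 0.357, -0.008]
contact_force: [-1.5, -0.3, -2.4]
opening: 0.0192
```

```bash
python3 s7.py 10
```

```text
t 9.73 pos [ 0.5726 -0.1374  0.1189] yaw 13.06 tilt 0.31 F [-2.15  0.27 -1.54] T [0.13 0.11 0.05] open 0.0196 -> shift [0. 0. 0.] roll 0.0002
(570, 790, 3)
```

View pics/ov10.png

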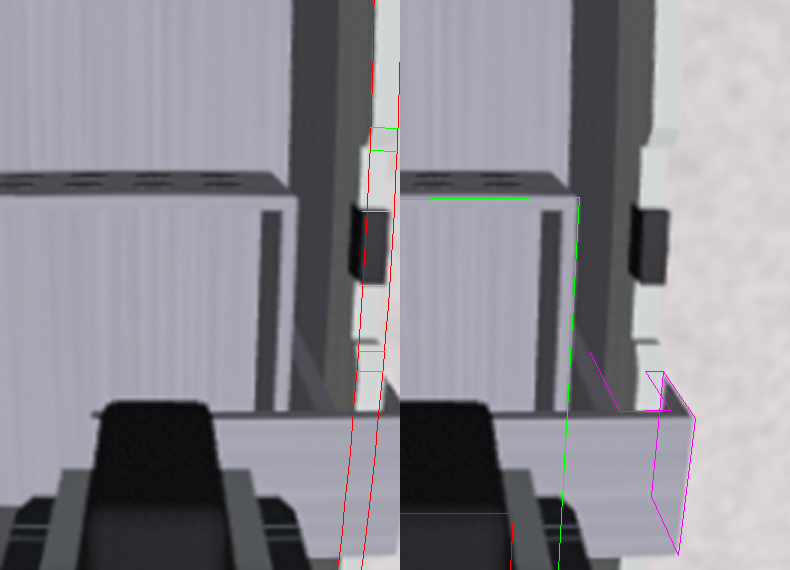

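Request:
step_arm:
  targets: [0,-0.001,0.0004,0,0,-0.003,0.0004,0,0,-0.006,0.0004,0,0,-0.009,0.0004,0,0,-0.012,0.0004,0,0,-0.015,0.0004,0,0,-0.0175,0.0004,0,0,-0.0195,0.0004,0,0,-0.02,0.0004,0]

```text
t: 10.48
tool_pos: [0.5683, -0.1177, 0.1188]
tool_rot: [3.118, 0.357, -0.006]
contact_force: [-0.0, -2.6, -1.6]
opening: 0.0194
```

```bash
cat > st.py <<'E'
from h import *
T=np.array([.5195,-.122]);a=np.radians(13.05)
o=monitor.get_obs();d=o["tool_pos"][:2]-T
plan(o["tool_pos"],13.05,o)
print("hook local x,y from rail_mid", (d@[np.cos(a),np.sin(a)]+.039-.0875).round(4),(d@[-np.sin(a),np.cos(a)]).round(4),"hook z",o["tool_pos"][2]-.011)
E
python3 st.py
```

```text
t 10.48 pos [ 0.5683 -0.1177  0.1188] yaw 13.07 tilt 0.29 F [-0.   -2.61 -1.56] T [-0.44 -0.25 -0.12] open 0.0194 -> shift [0. 0. 0.] roll 0.0004
hook local x,y from rail_mid 0.0 -0.0069 hook z 0.10779636566069674
```

Request:
step_arm:
  targets: [0,-0.001,0.0002,0,0,-0.003,0.0002,0,0,-0.005,0.0002,0,0,-0.007,0.0002,0,0,-0.009,0.0002,0,0,-0.011,0.0002,0,0,-0.013,0.0002,0,0,-0.0145,0.0002,0,0,-0.015,0.0002,0,0,-0.015,0.0002,0]

```text
t: 11.32
tool_pos: [0.5649, -0.1028, 0.1186]
tool_rot: [3.118, 0.358, -0.007]
contact_force: [0.2, -2.0, 0.3]
opening: 0.0197
```

```bash
python3 st.py; python3 s7.py 11
```

```text
t 11.32 pos [ 0.5649 -0.1028  0.1186] yaw 13.09 tilt 0.28 F [ 0.15 -1.96  0.27] T [-0.29 -0.37 -0.06] open 0.0197 -> shift [0. 0. 0.] roll 0.0007
hook local x,y from rail_mid 0.0 0.0084 hook z 0.10757576849818958
t 11.42 pos [ 0.5649 -0.1029  0.1186] yaw 13.09 tilt 0.28 F [ 0.35 -1.43  0.37] T [-0.18 -0.3  -0.02] open 0.0195 -> shift [0. 0. 0.] roll 0.0006
(570, 790, 3)
```

View pics/ov11.png

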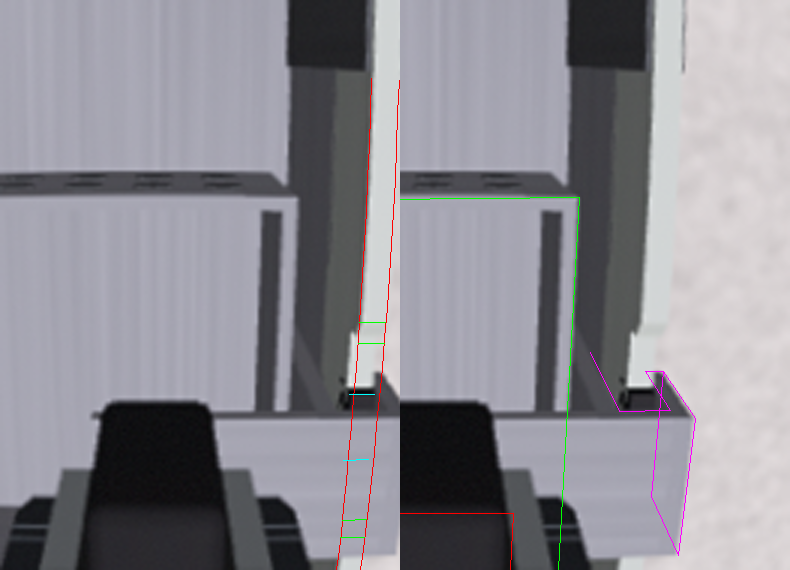

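Request:
step_arm:
  targets: [0,-0.0005,0,0,0,-0.0012,0,0,0,-0.002,0,0,0,-0.003,0,0,0,-0.004,0.0003,0,0,-0.005,0.0006,0,0,-0.005,0.0008,0]

```text
t: 12.0
tool_pos: [0.5629, -0.0973, 0.1166]
tool_rot: [3.12, 0.358, -0.01]
contact_force: [-0.3, -0.1, -4.4]
opening: 0.0197
```

```bash
python3 st.py
```

```text
t 12.0 pos [ 0.5629 -0.0973  0.1166] yaw 13.11 tilt 0.36 F [-0.28 -0.13 -4.42] T [-0.04 -0.02 -0.04] open 0.0197 -> shift [0. 0. 0.] roll 0.001
hook local x,y from rail_mid -0.0007 0.0143 hook z 0.10562565848126765
```

Request:
step_arm:
  targets: [0.0003,-0.001,0,0,0.0005,-0.0022,0,0,0.0005,-0.0034,0.0005,0,0.0005,-0.0042,0.001,0,0.0005,-0.0042,0.0018,0,0.0005,-0.0042,0.0025,0,0.0005,-0.0042,0.0025,0]

```text
t: 12.58
tool_pos: [0.5624, -0.093, 0.114]
tool_rot: [3.12, 0.358, -0.01]
contact_force: [-0.2, 0.5, -3.3]
opening: 0.0199
```

```bash
python3 st.py
```

```text
t 12.58 pos [ 0.5624 -0.093   0.114 ] yaw 13.11 tilt 0.36 F [-0.19  0.47 -3.34] T [ 0.03 -0.05 -0.04] open 0.0199 -> shift [0. 0. 0.] roll 0.001
hook local x,y from rail_mid -0.0002 0.0186 hook z 0.1030442838849798
```

Hook is in the notch and starting to load the plunger (about 1 N). Lowering gently to the floor.

Request:
step_arm:
  targets: [0,0,0.0005,0,0,0,0.001,0,0,0,0.0015,0,0,0,0.002,0,0,0,0.0023,0,0,0,0.0023,0]

```text
t: 13.08
tool_pos: [0.5625, -0.093, 0.1118]
tool_rot: [3.12, 0.358, -0.009]
contact_force: [0.2, -0.1, -2.9]
opening: 0.0198
```

Request:
step_arm:
  targets: [0,0,0.0005,0,0,0,0.001,0,0,0,0.001,0,0,0,0.001,0]

```text
t: 13.42
tool_pos: [0.5625, -0.0931, 0.1109]
tool_rot: [3.12, 0.358, -0.009]
contact_force: [-1.0, -0.8, -2.1]
opening: 0.0193
```

```bash
python3 st.py
```

```text
t 13.42 pos [ 0.5625 -0.0931  0.1109] yaw 13.11 tilt 0.34 F [-1.02 -0.78 -2.13] T [ 0.09 -0.05 -0.02] open 0.0193 -> shift [0. 0. 0.] roll 0.001
hook local x,y from rail_mid -0.0001 0.0185 hook z 0.0999216152414369
```

Request:
step_arm:
  targets: [0,0,0.0004,0,0,0,0.0004,0,0,0,0.0004,0]

```text
t: 13.67
tool_pos: [0.5625, -0.0931, 0.1109]
tool_rot: [3.12, 0.358, -0.009]
contact_force: [-1.7, 0.4, -0.2]
opening: 0.0195
```

```bash
python3 st.py; python3 s7.py 12
```

```text
t 13.67 pos [ 0.5625 -0.0931  0.1109] yaw 13.11 tilt 0.35 F [-1.66  0.41 -0.17] T [0.18 0.26 0.07] open 0.0195 -> shift [0. 0. 0.] roll 0.001
hook local x,y from rail_mid -0.0 0.0185 hook z 0.09986477213290375
t 13.77 pos [ 0.5626 -0.0931  0.1109] yaw 13.11 tilt 0.34 F [-2.83  0.08  0.62] T [0.14 0.28 0.07] open 0.0191 -> shift [0. 0. 0.] roll 0.001
(570, 790, 3)
```

View pics/ov12.png

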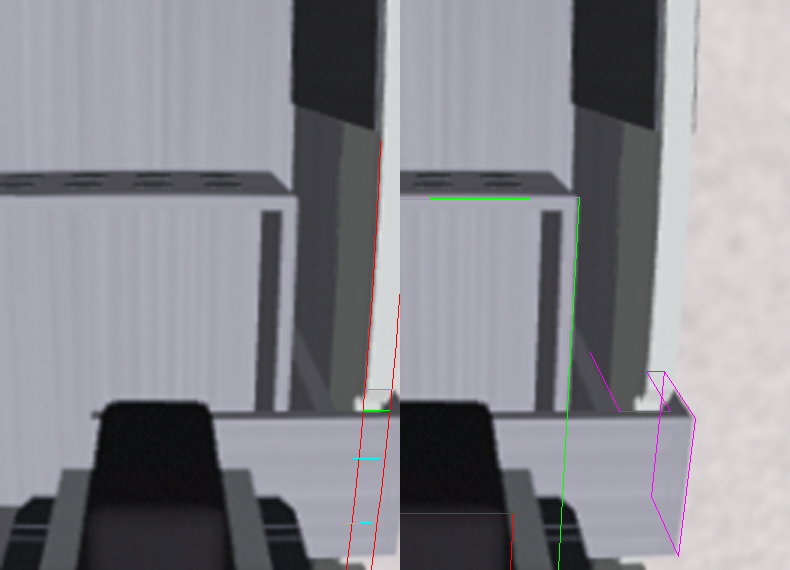

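Home: hook at the notch-floor height and weight taken by the rail. Releasing gradually.

Request:
step_arm:
  targets: [0,0,0,0,0,0,0,0]
  grip: 0.023
  force: 20

```text
t: 13.93
tool_pos: [0.5628, -0.0933, 0.1112]
tool_rot: [3.119, 0.358, -0.008]
contact_force: [-1.3, -0.3, -0.3]
opening: 0.0228
```

Request:
step_arm:
  targets: [0,0,0,0,0,0,0,0,0,0,0,0]
  grip: 0.03

```text
t: 14.18
tool_pos: [0.563, -0.0934, 0.1113]
tool_rot: [3.119, 0.358, -0.008]
contact_force: [-0.6, 0.1, -0.6]
opening: 0.0303
```

```bash
python3 st.py; python3 s7.py 13
```

```text
t 14.18 pos [ 0.563  -0.0934  0.1113] yaw 13.1 tilt 0.3 F [-0.62  0.08 -0.57] T [-0.02  0.11 -0.  ] open 0.0303 -> shift [0. 0. 0.] roll 0.001
hook local x,y from rail_mid 0.0004 0.0181 hook z 0.1003048778198642
t 14.28 pos [ 0.563  -0.0934  0.1113] yaw 13.1 tilt 0.3 F [-1.1   1.07  0.77] T [0.01 0.07 0.01] open 0.0302 -> shift [0. 0. 0.] roll 0.001
(570, 790, 3)
```

View pics/ov13.png

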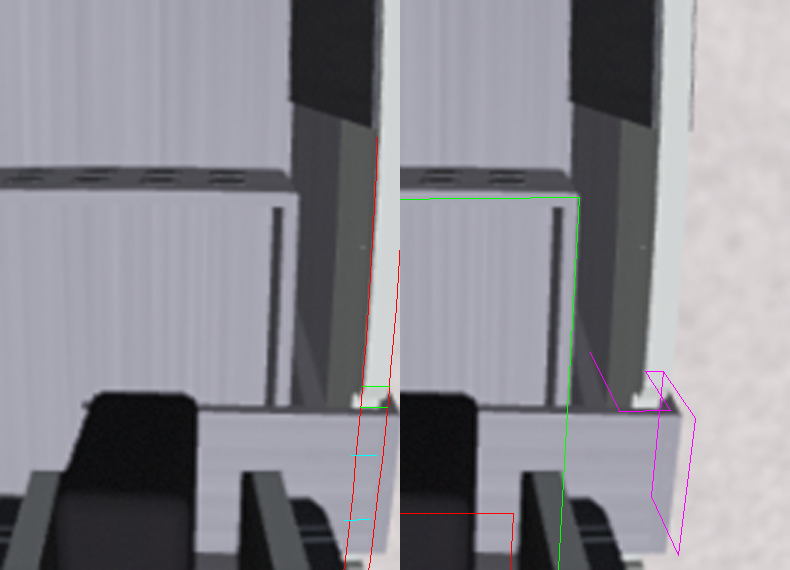

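View pics/side13.png

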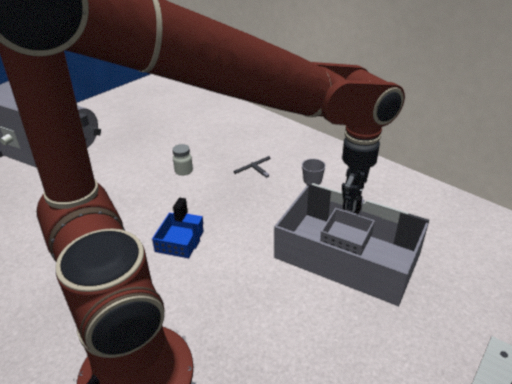

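Request:
step_arm:
  targets: [0,0,0,0,0,0,0,0,0,0,0,0,0,0,0,0]
  grip: 0.046

```text
t: 14.62
tool_pos: [0.5631, -0.0934, 0.1114]
tool_rot: [3.119, 0.358, -0.007]
contact_force: [-0.8, -0.8, 0.6]
opening: 0.0462
```

```bash
python3 st.py; python3 s7.py 14
```

```text
t 14.62 pos [ 0.5631 -0.0934  0.1114] yaw 13.1 tilt 0.28 F [-0.83 -0.82  0.56] T [-0.03 -0.01  0.  ] open 0.0462 -> shift [0. 0. 0.] roll 0.0009
hook local x,y from rail_mid 0.0005 0.018 hook z 0.10038929007841213
t 14.72 pos [ 0.5631 -0.0934  0.1113] yaw 13.1 tilt 0.29 F [ 0.51 -0.27 -0.6 ] T [ 0.   -0.03 -0.03] open 0.0462 -> shift [0. 0. 0.] roll 0.0009
(570, 790, 3)
```

View pics/wrist14.png

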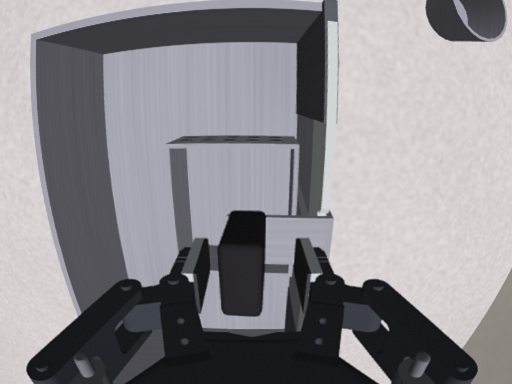

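View pics/ov14.png

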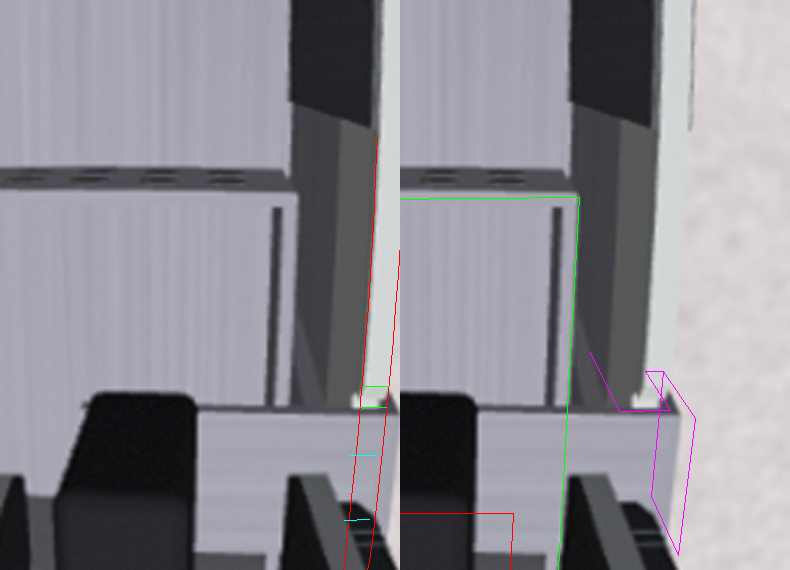

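Request:
step_arm:
  targets: [-0.002,0,0,0,-0.004,0,-0.002,0,-0.004,0,-0.01,0,-0.004,0,-0.025,0,-0.004,0,-0.045,0,-0.004,0,-0.07,0,-0.004,0,-0.1,0,-0.004,0,-0.13,0,-0.004,0,-0.16,0,-0.004,0,-0.18,0,-0.004,0,-0.18,0]

```text
t: 15.63
tool_pos: [0.5622, -0.0945, 0.2989]
tool_rot: [3.115, 0.358, 0.009]
contact_force: [0.2, -0.1, 0.3]
opening: 0.0462
```

```bash
cat > s15.py <<'E'
from h import *
import sys
k=sys.argv[1]
for n in ['side','wrist']:
    p=imaging.get_image(n); save(p,n+k+'.png'); np.savez(n+k+'.npz',**p)
    i=cv2.imread("pics/%s%s.png"%(n,k))
    if n=='side': cv2.imwrite("pics/sc%s.png"%k,cv2.resize(i[180:300,270:430],None,fx=5,fy=5,interpolation=cv2.INTER_CUBIC))
plan([.5,0,.3])
E
python3 s15.py 15
```

```text
t 15.73 pos [ 0.5603 -0.094   0.2928] yaw 13.1 tilt 0.21 F [-0.04  0.34 -1.28] T [ 0.05  0.01 -0.03] open 0.0458 -> shift [-0.0375 -0.1052 -0.0074] roll 0
```

View pics/wrist15.png

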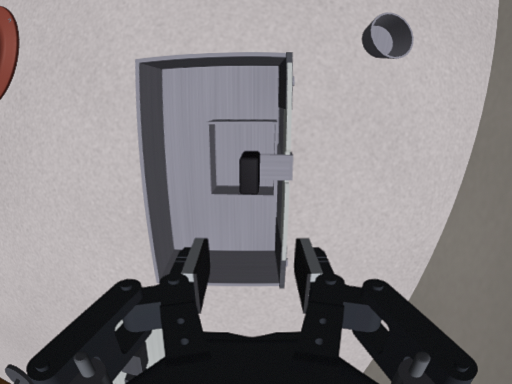

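View pics/sc15.png

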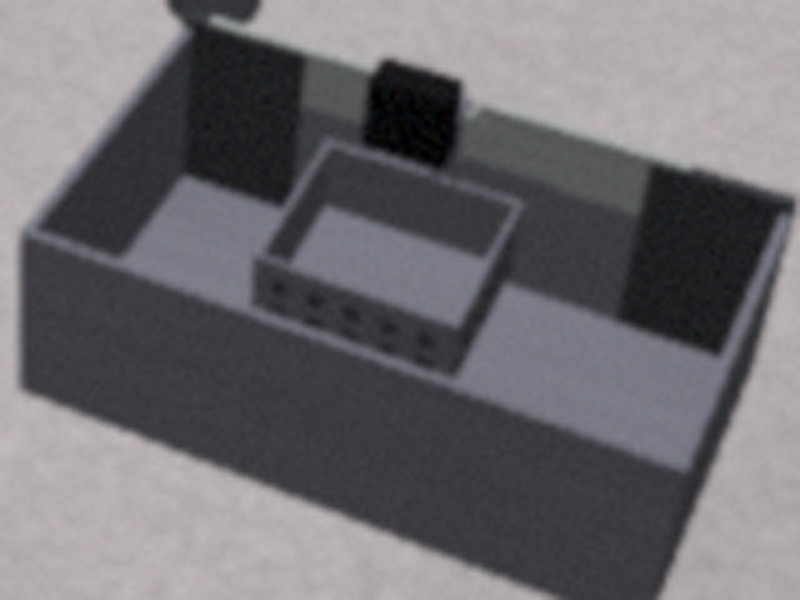

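The basket hangs in the notch, clear of the fingers. Next, its tilt and the hook seating from depth, with the arm moved clear of the overhead view.

Request:
step_arm:
  targets: [-0.01,-0.02,0,0,-0.03,-0.05,0,0,-0.05,-0.085,0,0,-0.07,-0.12,0,0,-0.09,-0.155,0,0,-0.11,-0.19,0,0,-0.13,-0.225,0,0,-0.15,-0.255,0,0,-0.16,-0.27,0,0,-0.16,-0.27,0,0]

```text
t: 16.57
tool_pos: [0.3407, 0.1345, 0.2906]
tool_rot: [3.118, 0.365, -0.007]
contact_force: [-0.3, -0.2, -0.4]
opening: 0.046
```

```bash
cat > s16.py <<'E'
from h import *
k="16"
for n in ['top','side']:
    p=imaging.get_image(n); save(p,n+k+'.png'); np.savez(n+k+'.npz',**p)
    D=p["depth"];v,u=np.mgrid[:384,:512];f=f_of(p)
    c=np.stack([(u-p["cx"])/f*D,(v-p["cy"])/f*D,D],-1); R,o=cam(p); X=c@R+o
    T=np.array([.5195,-.122]);a=np.radians(13.05); d=X[...,:2]-T
    lx=d[...,0]*np.cos(a)+d[...,1]*np.sin(a); ly=-d[...,0]*np.sin(a)+d[...,1]*np.cos(a)-.0185; z=X[...,2]
    # basket floor: local x -6..70
    m=(D>0)&(abs(ly)<.042)&(lx>-.005)&(lx<.065)&(z>.012)&(z<.045)
    A=np.c_[lx[m],ly[m],np.ones(m.sum())]; s=np.linalg.lstsq(A,z[m],rcond=None)[0]
    for _ in range(3):
        r=z[m]-A@s; g=abs(r)<.004; s=np.linalg.lstsq(A[g],z[m][g],rcond=None)[0]
    print(n,m.sum(),g.sum(),"tilt x,y deg",np.degrees(np.arctan(s[:2])).round(2),"z at box mid",(s@[.0335,0,1]).round(4))
    m=(D>0)&(abs(ly)<.013)&(lx>.07)&(lx<.1)&(z>.08); print("strip top z",np.percentile(z[m],[10,50,90]).round(4),m.sum())
    # tank walls reference / block top
    m=(D>0)&(abs(ly)<.016)&(lx>.03)&(lx<.065)&(z>.135); print("block top",np.median(z[m]).round(4) if m.any() else None, lx[m].mean().round(4), ly[m].mean().round(4))
    m=(D>0)&(abs(ly)<.1)&(lx>-.08)&(lx<-.02); print("tank floor z",np.median(z[m]).round(4))
i=cv2.imread("pics/top16.png"); cv2.imwrite("pics/tc16.png",cv2.resize(i[125:245,285:445],None,fx=5,fy=5,interpolation=cv2.INTER_CUBIC))
plan([.5,0,.3])
E
python3 s16.py
```

```text
top 730 709 tilt x,y deg [3.7  0.03] z at box mid 0.0178
strip top z [0.0999 0.102  0.1042] 118
block top 0.1436 0.044 0.0002
tank floor z 0.0035
side 317 310 tilt x,y deg [2.44 0.01] z at box mid 0.0184
strip top z [0.1004 0.1024 0.1043] 5
block top 0.1429 0.0389 -0.0005
tank floor z nan
t 16.67 pos [0.3427 0.1328 0.291 ] yaw 13.19 tilt 0.3 F [ 0.41 -0.23 -0.8 ] T [-0.03 -0.01  0.03] open 0.0457 -> shift [ 0.1228  0.1652 -0.009 ] roll 0
  return _methods._mean(a, axis=axis, dtype=dtype,
  ret = ret.dtype.type(ret / rcount)
```

View pics/tc16.png

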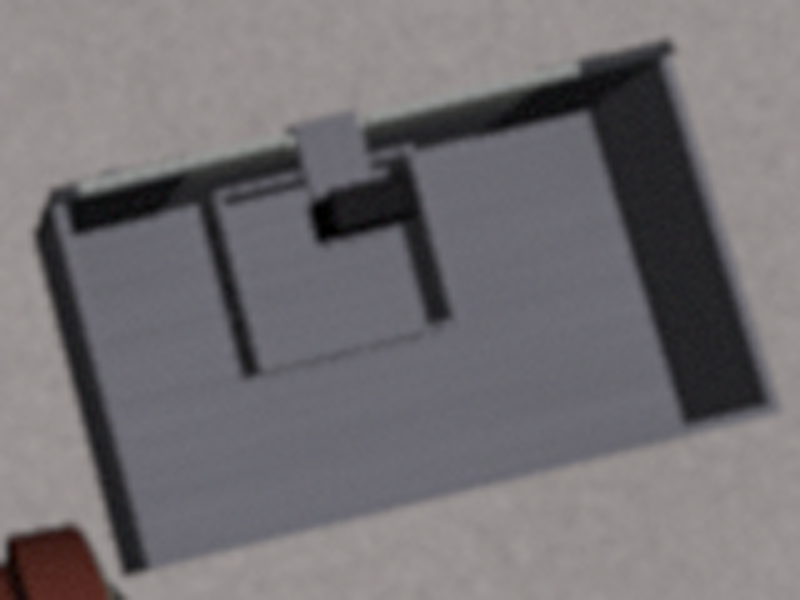

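The basket is hanging freely and has settled:
- **Seating:** strip top reads 0.102–0.104 m, against 0.104 m expected when home.
- **Sideways tilt:** about 0°.
- **Fore-aft lean:** 2.4–3.7°, from the throat's own play on the rail.

The arm is well clear, so I'm handing in.

```bash
python3 -c "
from h import *
print(ticket.finish_job()); print(monitor.get_obs()['t'])"
```

```text
the job is handed in; nothing more can be done
None
the job is handed in; nothing more can be done
```

The grey steel basket is hanging in the tank by its hook, seated in the notch, and I handed the job in at about 16.7 s of the 61 s allowed. It is not perfectly level: it leans a few degrees.

**What I did:** I gripped the basket by its black block and lowered the hook onto the plain rail about 45 mm to the -y side of the notch. It touched lightly, taking about 2–3 N of the basket's weight. I then slid it along +y, and late in the slide the rail carried nearly all the basket's weight (about 5 N). The hook dropped into the notch about 18 mm to +y of rail_mid. I lowered it to the notch floor, let go gradually and moved the arm clear.

**Last checks:**
- **Seating:** the hook went down 8 mm from the plain edge, which is the notch depth. The strip top read 0.102–0.104 m, against 0.104 m expected when home.
- **Switch:** I infer it is pressed from the hook's height and the force drop as it met the plunger. The hook covers the plunger, so I did not see it directly.
- **Level:** sideways tilt is about 0°. After release the far side settled lower, a fore-aft lean of 3.7° from the top camera and 2.4° from the side camera, so the two disagree by about a degree. This comes from the play of the 10 mm throat on the 5 mm rail, and I left it as it was. It looked unchanged in the two pictures taken as the fingers opened.
- **Tank position:** the first top-camera estimate was about 2 mm off across the rail. I corrected it with the wrist camera before lowering.
- **Other items:** I did not touch the blue look-alike, chuck key, cup or jar.

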